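Balance a wooden wheel by feel

ROBOT

A 6-joint arm with a two-finger parallel gripper is mounted at the origin on a cart in front of the work surface, level with it; the furniture and walls round the work are solid. World frame = base frame: x ahead of the robot, y to its left, z up, the work surface at z = 0. Lengths are in m, angles in rad, forces in N, time in s.
With the tool pointing down it reaches from about 0.25 to 0.775 m from the base axis. Payload 4 kg.
Tool frame: the origin (TCP) lies on the centre line of the jaws, within the pads' length; the fingertips stand 22 mm ahead of it and the grasp point (between the pads) lies 3 mm ahead of it; z points along the fingers, y is the line along which they close (so a half turn about z gives the same grasp; the last joint's range is limited). The gripper opens to 85 mm and grips with 20 to 120 N. Pads are 22 mm wide; open, the fingers measure 114 mm over their backs; the gripper's body (76 mm by 85 mm) begins 54 mm behind the grasp point. The pads swing forward as they close: fully open they stand 13 mm farther back than shut.
Start: joints at [-1.426, 0.087, 1.371, -0, 1.684, -0.103], TCP at [0.135, -0.533, 0.253] pointing down, gripper open.
Joint ranges: [-3.1, 3.1], [-0.76, 2.03], [0.27, 2.55], [-1.08, 4.22], [0.17, 2.65], [-2.57, 2.57]. Speed limits (rad/s): [2.79, 2.79, 3.14, 3.14, 3.14, 3.14].

INTERFACE

Orientations are given as a unit quaternion [w, x, y, z].
In Python, from plant import env gives the robot as it stands.
- The arm moves only by the shell command python3 -m handwheel 'ROWS' [FORCE]. ROWS is JSON, a list of rows, each a list of 7 numbers: the closure, from 0 (fully open) to 1 (shut), then the shift along the tool's x, y, z each as a share of 0.5 m, from -1 to 1, then the turn, a rotation vector about the tool's x, y, z each as a share of 60 degrees, from -1 to 1. A call has 1 to 20 rows; each row is the pose to reach, as a shift and turn from the pose commanded when the call began, along the tool's axes at that moment; what a row does not reach only later rows make up. A row lasts 1/8 s, in which the tool goes at most 62.5 mm and 10.7 degrees, less where a joint would pass 70% of its speed; a pose out of reach is approached as far as the arm can. A call with a number of a shift or a turn outside -1 to 1 is refused whole. A call with a gripper value outside its range is refused whole. The fingers move at their own pace and stop on an object; FORCE is the grip in N (left out, the last holds). Time passes only in rows, so rows that repeat a pose let the fingers close. It gives the time, the measured TCP pose, the force, the opening and the grip force at its end, in the units of the state.
- env.get_state(): the state, without advancing time (a new reading comes with each control period).
- env.read_camera(name): name is "scene" or "top" or "wrist"; returns (picture, depth): 384x512x3 uint8, red, green, blue; 384x512 float32, m along the optical axis (not along the pixel's ray), 0 where there is no reading.
- env.get_calibration(name): a dict with "intrinsics" (3x3 intrinsics, pixels), "k1" (the pictures are not rectified: a ray, as slopes to the right and down, at radius r is drawn at 1 + k1 r^2 times it, then the intrinsics apply), "cam_to_world" (4x4, takes a point from camera to world coordinates). Camera axes: x right, y down, z forward; pixel columns grow to the right and rows downward; lengths in m; the calibration is good to about 2 mm. A picture is of the moment at which its call begins: read the wrist's pose just before it. get_calibration takes no time and is no camera call; for the wrist camera it gives the pose at the moment of the call.
- env.job_done(): hands the job in; it is judged then, once.
The state is a dict: "t": time; "q": joint angles; "dq": joint speeds; "tau": joint torques, N m; "tool_pos": TCP position; "ee_rot": TCP orientation; "wrist_force": force on the tool from outside, world axes, zero at the start; "wrist_torque": the same for the moment, N m; "finger_gap": finger opening in m; "finger_force": force on a finger pad.
Only numpy, scipy, OpenCV 4.12 (cv2) and the standard library are available. Lean on these libraries where they do the work, as an engineer would, in place of code of your own. Each camera call takes 0.05 s, during which the arm holds its last target. There are 200 camera calls.

TASK

The wooden wheel on the sloping stand has a hidden weight inside; a sprung button at the bottom of its socket locks it until it is pressed. Slide the square-ended key from its holder into the wheel's socket and press it fully home, turn the wheel with it to feel which side is heavy, then bring that heavy side to the lowest point of the slope and finish while still gripping the key there, pressed home and still, so that I can mark the light side at the top. Do not knock over the jar or the bottle.

Things in the scene. Friction and masses are not known exactly. Their poses are not given: they have to be found in the camera images.
- stand: Fixed wooden balancing stand, base board 200 x 170 x 16 mm, origin at the centre of its underside on the table, z up. The wheel turns on it about an axle that leans 25 degrees from vertical towards the stand's own -x side (the robot's side), so the lowest point of the rim lies towards the stand's -x. The wheel's underside centre is 112 mm above the origin.
- wheel (a joint): Turn of the wheel about its leaning axle, rad; positive is counter-clockwise seen from above; more than a full turn is free either way. At 0 the brass rim pin is at the highest point (stand's +x side). Unlocked, it turns freely (friction about 0.012 N m) and the hidden weight pulls its side downhill with up to 0.14 to 0.17 N m, as the sine of its angle from the lowest point.
- socket (a point): Centre of the mouth of the square socket in the top of the wheel's hub (46 x 46 mm, top 50 mm along the axle from the wheel's underside). z points out of the socket along the axle, leaning 25 degrees towards the stand's -x; x and y are square to the socket's walls and turn with the wheel (x towards the rim pin). Socket 18 x 18 mm, 32 mm deep to the floor, from which the button (12 mm across) stands up 8 mm.
- rim_pin (a point): Brass pin, 8 mm across, on the wheel's top face, 72 mm from the axle: a mark to see the turn by. The wheel is a wooden disc 158 x 18 mm. The weight sealed inside cannot be seen; its direction differs every time and has nothing to do with pin or hub. At the start the heavy side is at least 40 degrees away from the lowest point.
- button (a joint): Travel of the sprung lock button in the socket's floor, m: 0 when up (wheel locked, with about 0.09 rad of play either way), 0.008 when the key is fully home. It takes 4 N at first and 8 N when fully pressed, and frees the wheel once pressed 6 mm; if let go it springs up, lifts the key and locks again at the next of 12 places (wheel turns that are multiples of pi/6).
- key_grip (a point): Centre of the square head, 28 x 28 mm and 40 mm tall, of a loose wooden turning key (60 g) that stands in its holder. z points from shank to head (up at the start), x and y are square to the head's faces. Below the head: square shank 16 x 16 mm, 42 mm long, faces parallel to the head's, the last 8 mm tapering to 9 mm. Head centre to shank end: 62 mm.
- key_tip (a point): Centre of the end of the key's shank, 62 mm below the head's centre; same axes.
- holder: Fixed dark wooden block 70 x 70 x 36 mm in which the key stands, origin at the centre of its underside on the table; square hole 20 mm wide and 30 mm deep.
- jar: White lidded jar, 42 mm across, 64 mm tall, origin at the centre of its foot; loose, leave it standing.
- bottle: Brown bottle with black cap (the nearer one, left of the stand), 42 mm across, 90 mm tall, origin at the centre of its foot; loose, leave it standing.

How it is judged:
By the outcome, as a careful person would: the job done as asked, in the order asked, and still so for the second after the job is handed in, while the arm keeps its last pose, push and grip.
It also fails if it takes over 58 s, if anything falls off the work surface, if the arm or the gripper's body presses on something with over 40 N, if the wrist force passes 120 N, or if a joint passes its speed limit or range.

## Working session

There is one attempt and no reset: what is moved stays moved. The work goes in short steps, Python scripts to look and compute and a shell command to move; the robot and the scene stay as the last step left them, time stands still between calls to the robot, and variables do not carry over. Pictures are saved under pics/ and viewed, at most 10 in all, crops included, and the job is handed in when it is done.

```bash
ls; mkdir -p pics
python3 - <<'E'
from plant import env
import cv2,numpy as np
s=env.get_state();print(s)
for n in("scene","top"):
    im,d=env.read_camera(n);np.savez(f"pics/{n}0.npz",im=im,d=d)
    cv2.imwrite(f"pics/{n}0.png",im[:,:,::-1]);c=env.get_calibration(n);print(n,c)
a=cv2.imread("pics/scene0.png");b=cv2.imread("pics/top0.png")
E
```

```text
pics
{'t': 0.0, 'q': array([-1.42611118e+00,  8.79798764e-02,  1.37228554e+00, -1.07258258e-05,
        1.68361568e+00, -1.03119595e-01]), 'dq': array([ 1.88783899e-05, -5.06765005e-04,  2.47612238e-04,  1.64485502e-04,
        1.53539862e-04,  3.79164177e-04]), 'tau': array([ 8.05528562e-04, -3.51863909e+01, -3.13273394e+01, -1.35642440e-04,
        1.08375659e-02,  1.61697994e-06]), 'tool_pos': array([ 0.13481712, -0.53274537,  0.25210961]), 'ee_rot': array([-1.14386629e-03,  9.92333340e-01,  1.23584920e-01, -2.91067984e-05]), 'wrist_force': array([-0.67482141, -0.5815589 , -0.65115109]), 'wrist_torque': array([0.0347835 , 0.02503458, 0.0271042 ]), 'finger_force': 0.0, 'finger_gap': 0.08553483382101501}
scene {'intrinsics': array([[397.58939191,   0.        , 257.48269986],
       [  0.        , 397.58939191, 194.96674296],
       [  0.        ,   0.        ,   1.        ]]), 'k1': -0.11030897181546903, 'cam_to_world': array([[-0.85544518, -0.34349497,  0.38758837,  0.08389424],
       [-0.51787083,  0.57433471, -0.63399483,  0.80076758],
       [-0.00483142, -0.74306854, -0.66919788,  0.92966051],
       [ 0.        ,  0.        ,  0.        ,  1.        ]])}
top {'intrinsics': array([[496.53945121,   0.        , 260.4233023 ],
       [  0.        , 496.53945121, 188.64891046],
       [  0.        ,   0.        ,   1.        ]]), 'k1': -0.017678172433520215, 'cam_to_world': array([[-0.00404633, -0.99262736,  0.12113857,  0.39933272],
       [-0.99996154,  0.00307379, -0.00821416,  0.03064333],
       [ 0.00778125, -0.12116715, -0.99260162,  1.38414274],
       [ 0.        ,  0.        ,  0.        ,  1.        ]])}
```

View pics/scene0.png

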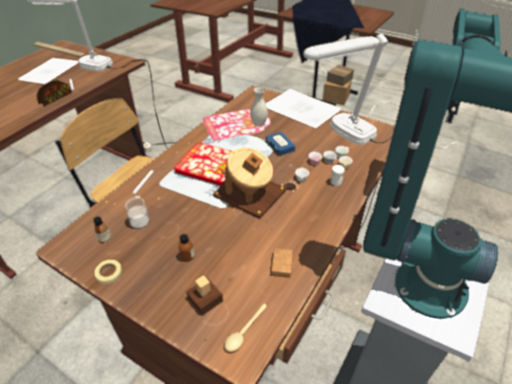

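View pics/top0.png

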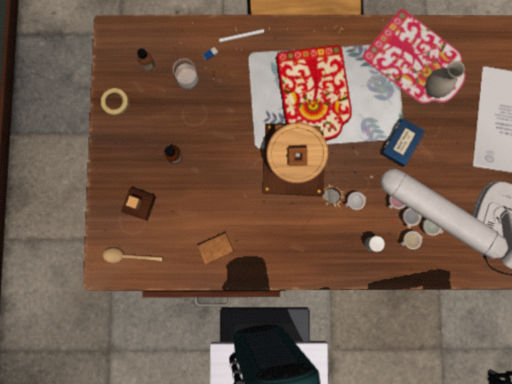

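The scene view shows the key in its holder at about (204,288), the bottle at (186,248) and the wheel at (250,172). The top view shows the key at (133,202), the bottle at (173,153), the jar at (375,243), the wheel at (297,153) and its hub at (297,155).

```bash
cat > h.py <<'E'
import numpy as np,cv2
from scipy.spatial.transform import Rotation as R
from plant import env
def rays(c,uv):
    K=c["intrinsics"];D=np.array([c["k1"],0,0,0,0])
    p=cv2.undistortPoints(np.float64(uv).reshape(-1,1,2),K,D).reshape(-1,2)
    T=c["cam_to_world"];d=np.c_[p,np.ones(len(p))]@T[:3,:3].T
    return T[:3,3],d
def onz(c,uv,z):
    o,d=rays(c,uv);return o+d*((z-o[2])/d[:,2])[:,None]
def onplane(c,uv,p,n):
    o,d=rays(c,uv);return o+d*(((p-o)@n)/(d@n))[:,None]
def proj(c,P):
    T=np.linalg.inv(c["cam_to_world"]);P=np.atleast_2d(P)@T[:3,:3].T+T[:3,3]
    K=c["intrinsics"];q=P[:,:2]/P[:,2:];q=q*(1+c["k1"]*(q**2).sum(1))[:,None]
    return q@K[:2,:2].T+K[:2,2]
def tool(s=None):
    s=s or env.get_state();q=s["ee_rot"];return s["tool_pos"],R.from_quat([q[1],q[2],q[3],q[0]])
E
python3 - <<'E'
from h import *
f=np.load("pics/top0.npz");im,d=f["im"],f["d"];c=env.get_calibration("top")
for n,uv,z in(("key",(133,202),.088),("holder",(139,203.5),.036),("bottle",(173,153),.09),("jar",(376,243),.064)):print(n,onz(c,[uv],z))
# points from depth
v,u=np.mgrid[0:384,0:512];o,r=rays(c,np.c_[u.ravel(),v.ravel()])
T=c["cam_to_world"];P=(o+r*d.ravel()[:,None]).reshape(384,512,3);np.save("pics/P.npy",P)
print(P[195:212:3,122:156:4,2].round(3))
print(P[120:190:6,262:332:7,2].round(3))
hsv=cv2.cvtColor(im,cv2.COLOR_RGB2HSV)
def crop(a,x0,x1,y0,y1,k):return cv2.resize(a[y0:y1,x0:x1],None,fx=k,fy=k,interpolation=cv2.INTER_CUBIC)
cv2.imwrite("pics/c1.png",np.hstack([crop(im,255,335,115,200,5),crop(im,115,195,135,220,5)])[:,:,::-1])
E
```

```text
key [[0.52332313 0.35379428 0.088     ]]
holder [[0.52414541 0.35030567 0.036     ]]
bottle [[0.65305037 0.25096366 0.09      ]]
jar [[ 0.41434156 -0.28609876  0.064     ]]
[[ 0.002  0.003  0.036  0.04   0.037  0.037  0.032  0.036  0.002]
 [ 0.003  0.04   0.091  0.086  0.085  0.034  0.039  0.038  0.013]
 [ 0.003  0.037  0.088  0.089  0.085  0.037  0.035  0.04   0.002]
 [ 0.003  0.092  0.093  0.085  0.075  0.038  0.038  0.035 -0.001]
 [ 0.039  0.038  0.041  0.087  0.064  0.034  0.038  0.023  0.003]
 [ 0.037  0.036  0.041  0.039  0.039  0.038  0.041  0.012  0.004]]
[[ 0.     0.004 -0.003 -0.002  0.022  0.029  0.031  0.023  0.028  0.029]
 [ 0.001  0.019  0.112  0.151  0.158  0.163  0.159  0.159  0.116  0.027]
 [ 0.     0.015  0.153  0.148  0.147  0.151  0.151  0.15   0.152  0.027]
 [ 0.004  0.019  0.145  0.143  0.142  0.141  0.146  0.149  0.147  0.024]
 [ 0.006  0.139  0.137  0.135  0.138  0.134  0.14   0.135  0.136  0.143]
 [ 0.001  0.134  0.132  0.131  0.163  0.169  0.159  0.133  0.136  0.133]
 [ 0.004  0.125  0.12   0.126  0.159  0.132  0.156  0.123  0.127  0.126]
 [-0.     0.12   0.119  0.117  0.152  0.155  0.154  0.117  0.118  0.122]
 [ 0.008  0.012  0.112  0.108  0.113  0.109  0.112  0.116  0.113 -0.004]
 [ 0.004  0.017  0.098  0.103  0.102  0.111  0.103  0.105  0.013 -0.002]
 [ 0.002  0.017  0.014  0.016  0.099  0.102  0.099  0.02   0.018 -0.009]
 [-0.002  0.014  0.017  0.02   0.016  0.019  0.02   0.013  0.018  0.004]]
```

View pics/c1.png

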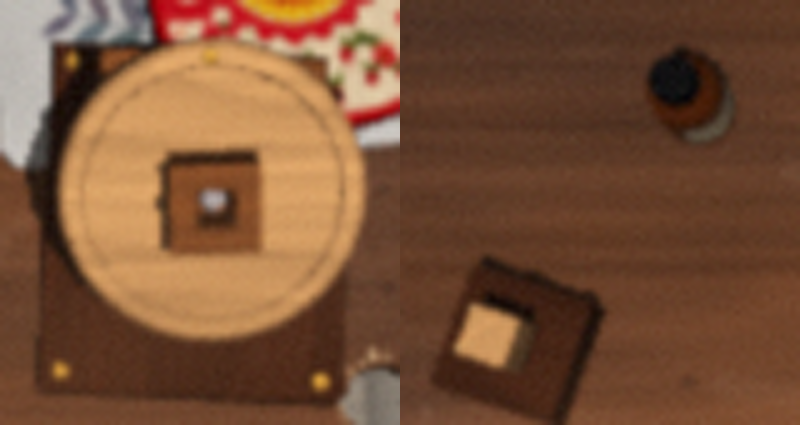

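The crop (5x) shows brass screws at (70,60), (60,370) and (320,381), the rim pin at (210,56), the hub around (213,203) with its socket and button, and the key head at (490,335) in the tilted holder.

Run:
```python
from h import *
f=np.load("pics/top0.npz");im=f["im"];P=np.load("pics/P.npy");c=env.get_calibration("top")
o=lambda x,y,ox=255,oy=115:(x/5+ox-.4,y/5+oy-.4)
S=onz(c,[o(70,60),o(60,370),o(320,381)],.018);print("screws",S.round(4))
print("lens",np.linalg.norm(np.diff(S,axis=0),axis=1)); e=S[0]-S[1];g=S[1]-S[2]
yaw=[np.arctan2(e[1],e[0]),np.arctan2(-g[0],g[1])];ctr=(S[0]+S[2])/2;print("yaw",np.degrees(yaw),"ctr",ctr)
psi=np.mean(yaw);a=np.array([-np.sin(np.radians(25))*np.cos(psi),-np.sin(np.radians(25))*np.sin(psi),np.cos(np.radians(25))])
sock=np.r_[ctr[:2],.112]+50e-3*a;print("socket",sock)
print("hub img->",onplane(c,[o(160,150),o(260,152),o(262,252),o(163,250)],sock,a).round(4))
print("pin",onplane(c,[o(210,56)],np.r_[ctr[:2],.112]+.02*a,a))
K=onz(c,[o(462,306,75,135),o(518,306,75,135),o(505,368,75,135),o(452,355,75,135)],.088);print(K.round(4),K.mean(0))
w=env.get_calibration("wrist");p,r=tool();T=w["cam_to_world"]
print("cam in tool",r.inv().apply(T[:3,3]-p).round(4),(r.as_matrix().T@T[:3,:3]).round(3));print(r.as_matrix().round(3))
print("shift to look", r.inv().apply(np.array([.523,.354,.25])-p)/.5)
```

```text
screws [[ 0.742  -0.0044  0.018 ]
 [ 0.5661  0.0022  0.018 ]
 [ 0.5595 -0.142   0.018 ]]
lens [0.17599132 0.14436512]
yaw [-2.15385748 -2.61783509] ctr [ 0.650779   -0.07320011  0.018     ]
socket [ 0.62966641 -0.07232045  0.15731539]
hub img-> [[ 0.6579 -0.0451  0.1699]
 [ 0.6567 -0.0949  0.1703]
 [ 0.6099 -0.0974  0.1486]
 [ 0.6111 -0.0474  0.1482]]
pin [[ 0.70813414 -0.07142428  0.16075504]]
[[0.5394 0.265  0.088 ]
 [0.5393 0.2357 0.088 ]
 [0.5067 0.242  0.088 ]
 [0.5136 0.2698 0.088 ]] [0.52474093 0.25312095 0.088     ]
cam in tool [ 0.0705 -0.0002 -0.1218] [[ 0.001 -0.96  -0.28 ]
 [ 1.     0.001 -0.001]
 [ 0.001 -0.28   0.96 ]]
[[ 0.969  0.245 -0.   ]
 [ 0.245 -0.969  0.002]
 [ 0.    -0.002 -1.   ]]
shift to look [ 1.18763716 -1.52897186  0.00778391]
```

```bash
python3 -m handwheel '[[0,0.595,-0.763,0,0,0,-0.55],[0,0.595,-0.763,0,0,0,-0.55],[0,0.595,-0.763,0,0,0,-0.55],[0,0.595,-0.763,0,0,0,-0.55],[0,0.595,-0.763,0,0,0,-0.55],[0,0.595,-0.763,0,0,0,-0.55],[0,0.595,-0.763,0,0,0,-0.55],[0,0.595,-0.763,0,0,0,-0.55]]' 40
python3 -m handwheel '[[0,0.912,-0.324,0,0,0,-0.55],[0,0.912,-0.324,0,0,0,-0.55],[0,0.912,-0.324,0,0,0,-0.55],[0,0.912,-0.324,0,0,0,-0.55],[0,0.912,-0.324,0,0,0,-0.55],[0,0.912,-0.324,0,0,0,-0.55],[0,0.912,-0.324,0,0,0,-0.55],[0,0.912,-0.324,0,0,0,-0.55],[0,0.912,-0.324,0,0,0,-0.55],[0,0.912,-0.324,0,0,0,-0.55]]'
python3 - <<'E'
from h import *
p,r=tool();c=env.get_calibration("wrist");im,d=env.read_camera("wrist");np.savez("pics/w1.npz",im=im,d=d,T=c["cam_to_world"])
cv2.imwrite("pics/w1.png",im[:,:,::-1]);print(p,r.as_matrix().round(3),proj(c,[.525,.353,.088]))
E
```

```text
t: 1.1
tool_pos: [0.3299, -0.0881, 0.2531]
ee_rot: [0.0, 0.916, 0.401, 0.0]
wrist_force: [0.7, -0.3, -0.1]
finger_gap: 0.0855
finger_force: 0.0
t: 2.35
tool_pos: [0.5204, 0.3538, 0.2525]
ee_rot: [0.0, 0.765, 0.644, -0.001]
wrist_force: [-0.2, 0.2, 0.3]
finger_gap: 0.0854
finger_force: 0.0
[0.52038522 0.35380405 0.2524534 ] [[ 0.17   0.985 -0.001]
 [ 0.985 -0.17  -0.001]
 [-0.002 -0.001 -1.   ]] [[261.69645181 175.92708813]]
```

View pics/w1.png

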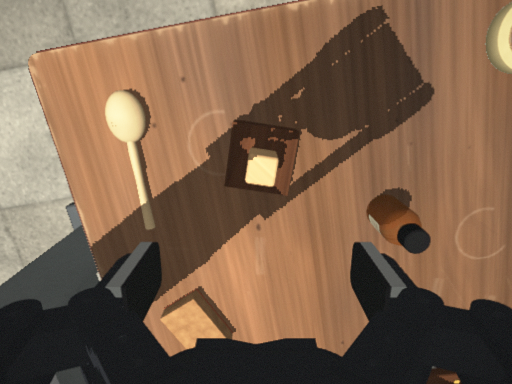

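The wrist view shows the key head's bright top at about (262,170) in the holder, with the bottle clear to the right at (405,225). Next I measure the top face.

Run:
```python
from h import *
f=np.load("pics/w1.npz");im,d=f["im"],f["d"];c=env.get_calibration("wrist")
sub=im[135:200,225:305];g=cv2.cvtColor(sub,cv2.COLOR_RGB2HSV)
m=((g[:,:,2]>190)&(g[:,:,1]<150)).astype(np.uint8);print(m.sum())
n,l,st,_=cv2.connectedComponentsWithStats(m);k=1+st[1:,4].argmax();print(st[k])
cn=cv2.findContours((l==k).astype(np.uint8),0,2)[0][0][:,0]+[225,135]
o,D=rays(c,cn);W=onz(c,cn,.088);
rect=cv2.minAreaRect((W[:,:2]*1000).astype(np.float32));print(rect)
cv2.imwrite("pics/k.png",cv2.resize(sub,None,fx=8,fy=8,interpolation=2)[:,:,::-1])
# holder
v,u=np.mgrid[0:384,0:512];oo,rr=rays(c,np.c_[u.ravel(),v.ravel()]);P=oo+rr*d.ravel()[:,None]
for z0,z1 in((.028,.043),(.075,.1)):
    q=P[(abs(P[:,2]-(z0+z1)/2)<(z1-z0)/2)&(np.hypot(P[:,0]-.523,P[:,1]-.353)<.06)];print(len(q),q.mean(0),cv2.minAreaRect((q[:,:2]*1000).astype(np.float32)))
```

```text
813
[ 20  20  33  31 813]
((525.6577758789062, 357.9136047363281), (26.9433536529541, 27.061477661132812), 71.19878387451172)
3262 [0.52626724 0.3627471  0.03760431] ((525.7684326171875, 358.253662109375), (70.40005493164062, 70.1585693359375), 71.40929412841797)
963 [0.52602491 0.3597645  0.08879204] ((525.7053833007812, 358.34844970703125), (28.19394874572754, 27.90488052368164), 71.07752990722656)
```

View pics/k.png

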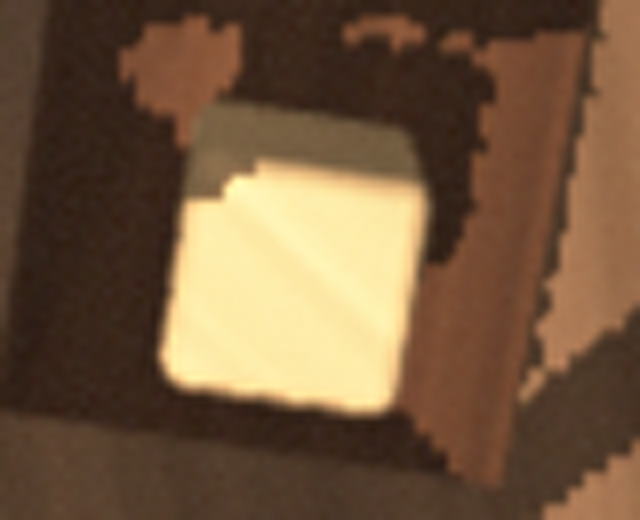

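```bash
python3 -m handwheel '[[0,0.0105,0.009,0.05,0,0,0.152],[0,0.0105,0.009,0.12,0,0,0.152],[0,0.0105,0.009,0.2,0,0,0.152],[0,0.0105,0.009,0.28,0,0,0.152],[0,0.0105,0.009,0.34,0,0,0.152],[0,0.0105,0.009,0.363,0,0,0.152],[0,0.0105,0.009,0.363,0,0,0.152],[1,0.0105,0.009,0.363,0,0,0.152],[1,0.0105,0.009,0.363,0,0,0.152],[1,0.0105,0.009,0.363,0,0,0.152],[1,0.0105,0.009,0.363,0,0,0.152],[1,0.0105,0.009,0.363,0,0,0.152],[1,0.0105,0.009,0.363,0,0,0.152]]' 80
python3 - <<'E'
from h import *
p,r=tool();print(p,r.as_matrix().round(4))
E
```

```text
t: 4.03
tool_pos: [0.5266, 0.359, 0.0728]
ee_rot: [0.0, 0.814, 0.581, 0.001]
wrist_force: [-0.8, 0.6, 5.4]
finger_gap: 0.0268
finger_force: 78.6
[0.52658323 0.35901367 0.07282375] [[ 3.242e-01  9.460e-01  1.700e-03]
 [ 9.460e-01 -3.242e-01  9.000e-04]
 [ 1.400e-03  1.300e-03 -1.000e+00]]
```

```bash
cat >> h.py <<'E'
def frame(psi,th=0):
    z=R.from_euler('z',psi);a=z.apply([-np.sin(np.radians(25)),0,np.cos(np.radians(25))])
    y=z.apply([0,1,0]);M=np.c_[y,np.cross(-a,y),-a];return a,R.from_rotvec(a*th)*R.from_matrix(M)
def rows(target,Rt,s=None):
    p,r=tool(s);print("shift",(r.inv().apply(target-p)/.5).round(4),"turn",((r.inv()*Rt).as_rotvec()/np.radians(60)).round(4))
E
python3 - <<'E'
from h import *
a,Rt=frame(np.radians(-2.4));sock=np.array([.6297,-.0723,.1573])
p,r=tool();p2=p+[0,0,.16];s={"tool_pos":p2,"ee_rot":np.roll(r.as_quat(),1)}
rows(sock+.2*a,Rt,s);print(sock+.2*a)
rows(sock+.2*a,Rt)
E
```

```text
shift [-0.7969  0.313  -0.2122] turn [-0.4123  0.0589 -0.2711]
[ 0.54525049 -0.06876052  0.33856156]
shift [-0.7965  0.3134 -0.5322] turn [-0.4123  0.0589 -0.2711]
```

```bash
python3 -m handwheel '[[1,0,0,-0.05,0,0,0],[1,0,0,-0.16,0,0,0],[1,0,0,-0.28,0,0,0],[1,0,0,-0.4,0,0,0],[1,-0.797,0.313,-0.532,-0.412,0.059,-0.271],[1,-0.797,0.313,-0.532,-0.412,0.059,-0.271],[1,-0.797,0.313,-0.532,-0.412,0.059,-0.271],[1,-0.797,0.313,-0.532,-0.412,0.059,-0.271],[1,-0.797,0.313,-0.532,-0.412,0.059,-0.271],[1,-0.797,0.313,-0.532,-0.412,0.059,-0.271],[1,-0.797,0.313,-0.532,-0.412,0.059,-0.271],[1,-0.797,0.313,-0.532,-0.412,0.059,-0.271],[1,-0.797,0.313,-0.532,-0.412,0.059,-0.271],[1,-0.797,0.313,-0.532,-0.412,0.059,-0.271],[1,-0.797,0.313,-0.532,-0.412,0.059,-0.271]]'
python3 - <<'E'
from h import *
s=env.get_state();p,r=tool();c=env.get_calibration("wrist");im,d=env.read_camera("wrist");np.savez("pics/w2.npz",im=im,d=d,T=c["cam_to_world"])
cv2.imwrite("pics/w2.png",im[:,:,::-1]);print(p,r.as_matrix().round(3),s["q"].round(3))
a,Rt=frame(np.radians(-2.4));sock=np.array([.6297,-.0723,.1573]);print(proj(c,[sock,p+r.apply([0,0,.067])]))
E
```

```text
t: 5.9
tool_pos: [0.5448, -0.0674, 0.3374]
ee_rot: [0.155, 0.704, 0.677, 0.149]
wrist_force: [0.2, -0.6, -0.7]
finger_gap: 0.0269
finger_force: 79.6
[ 0.54483634 -0.06738537  0.33744006] [[ 0.039  0.907  0.42 ]
 [ 0.999 -0.035 -0.017]
 [-0.001  0.42  -0.907]] [-0.282 -0.204  1.537  0.102  1.387 -0.24 ]
[[257.14061815 169.53381964]
 [255.81446598 213.97972059]]
```

View pics/w2.png

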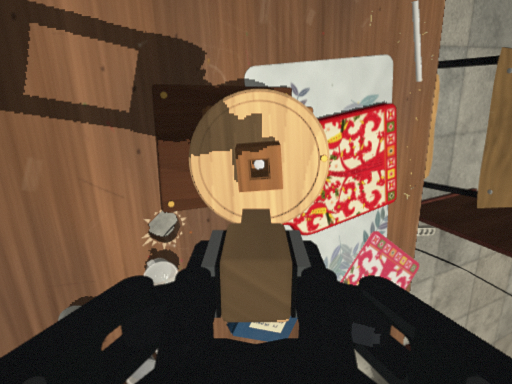

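The wrist view along the axle shows the wheel disc centred near (260,156), the hub at (259,166), the button at (259,163) and the gripped key ending at about (257,210). The hub is turned a few degrees from the key.

Run:
```python
from h import *
f=np.load("pics/w2.npz");im,d=f["im"],f["d"];c=env.get_calibration("wrist")
a,Rt=frame(np.radians(-2.4));sock=np.array([.6297,-.0723,.1573])
v,u=np.mgrid[0:384,0:512];o,rr=rays(c,np.c_[u.ravel(),v.ravel()]);P=o+rr*d.ravel()[:,None]
L=Rt.inv().apply(P-sock) # tool-like frame at socket: x=stand y, y=uphill, -z height
ok=(d.ravel()>0.05)
h=-L[:,2]
D=ok&(abs(h+.032)<.006)&(np.hypot(L[:,0],L[:,1])<.079);print("disc h",np.median(h[D]),D.sum())
A=np.c_[L[D][:,:2],np.ones(D.sum())];print("disc plane",np.linalg.lstsq(A,h[D],rcond=None)[0])
H=ok&(abs(h)<.007)&(abs(L[:,0])<.04)&(abs(L[:,1])<.04)
print("hub h",np.median(h[H]),H.sum(),cv2.minAreaRect((L[H][:,:2]*1000).astype(np.float32)))
C=ok&(abs(h+.032)<.008)&(np.hypot(L[:,0],L[:,1])<.1)
e=cv2.minEnclosingCircle((L[C][:,:2]*1000).astype(np.float32));print("disc circle (wood+?)",e)
# hub top via color + rays
cn=cv2.cvtColor(im,cv2.COLOR_RGB2HSV)[135:200,225:295]
print(cn[30,[5,10,14,20,35,50,56,62]],im[165,[230,236,240,246,276,281,285]])
x0,y0=215,125;cv2.imwrite("pics/hub.png",cv2.resize(im[y0:y0+95,x0:x0+90],None,fx=6,fy=6,interpolation=2)[:,:,::-1])
# button by brightness
g=im[150:175,248:272].min(2);ys,xs=np.nonzero(g>150);b=[(xs.mean()+248,ys.mean()+150)];print("button",b,Rt.inv().apply(onplane(c,b,sock-.024*a,a)-sock))
# key pts
p,r=tool();Q=r.inv().apply(P-p);k=ok&(abs(Q[:,0])<.03)&(abs(Q[:,1])<.02)&(Q[:,2]>.022)&(Q[:,2]<.075)
for z in np.arange(.024,.074,.004):
    q=Q[k&(abs(Q[:,2]-z)<.002)]
    if len(q):print(z.round(3),len(q),q[:,:2].min(0).round(4),q[:,:2].max(0).round(4),np.median(q[:,0]).round(4))
```

```text
disc h -0.033298433420334714 12430
disc plane [-8.26202159e-06  7.32431766e-04 -3.31184853e-02]
hub h 0.0001957043731681834 1757 ((0.8194770812988281, 1.871774673461914), (46.0477409362793, 46.59978103637695), 85.4443359375)
disc circle (wood+?) ((0.8586798906326294, 1.9829628467559814), 79.13722229003906)
[[ 16 120 219]
 [ 16 120 106]
 [ 13 150 155]
 [ 13 155 163]
 [ 17   8 231]
 [ 14 153 168]
 [ 14 141 194]
 [ 18 111 236]] [[219 172 116]
 [135  95  60]
 [161 106  64]
 [160 106  61]
 [168 113  68]
 [194 136  87]
 [241 204 138]]
button [(np.float64(258.7012987012987), np.float64(163.76623376623377))] [[0.00078466 0.00189357 0.024     ]]
0.036 63 [ 0.0069 -0.0078] [0.0079 0.0075] 0.0072
0.04 80 [ 0.0067 -0.008 ] [0.0079 0.0077] 0.0073
0.044 74 [ 0.0067 -0.0081] [0.0078 0.0079] 0.0073
0.048 79 [ 0.0069 -0.0078] [0.0078 0.0075] 0.0072
0.052 63 [ 0.0068 -0.008 ] [0.0077 0.0076] 0.0073
0.056 65 [ 0.0069 -0.008 ] [0.0077 0.0078] 0.0073
0.06 7 [ 0.0069 -0.0076] [0.0071 0.0067] 0.0071
```

View pics/hub.png

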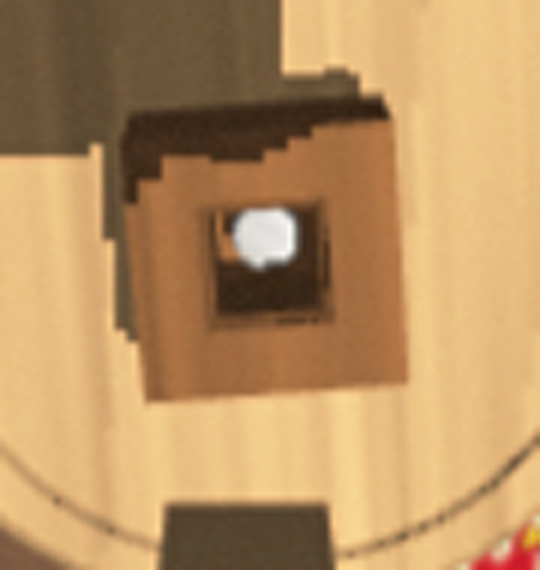

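```bash
cat >> h.py <<'E'
PSI=np.radians(-2.4);A0,RT=frame(PSI);S0=np.array([.6297,-.0723,.1573])+RT.apply([.0008,.0019,0])
def aim(depth,thdeg):  # tip at 'depth' into socket
    Rt=frame(PSI,np.radians(thdeg))[1];rows(S0-A0*(.067+depth-2*depth*0)*1.0*0+A0*(.067-depth)-Rt.apply([-.0007,0,0]),Rt)
def stat():
    s=env.get_state();p,r=tool(s);e=RT.inv()*r;v=RT.inv().apply(p+r.apply([-.0007,0,.067])-S0)
    print("t",round(s["t"],2),"tip in socket mm",(v*1000).round(2),"rot deg about axle",np.degrees(-e.as_rotvec()).round(2)[2],"tilt",np.degrees(e.as_rotvec())[:2].round(2),"F",RT.inv().apply(s["wrist_force"]).round(1),"M",RT.inv().apply(s["wrist_torque"]).round(3),"gap",round(s["finger_gap"],4),"q6",s["q"][5].round(3))
E
sed -i 's/S0-A0\*(.067+depth-2\*depth\*0)\*1.0\*0+A0/S0+A0/' h.py
python3 -c "
from h import *
stat();aim(-.015,4.56)"
```

```text
t 5.95 tip in socket mm [  -0.29   -2.89 -132.27] rot deg about axle 0.14 tilt [0.14 0.02] F [-0.4 -0.   0. ] M [ 0.342 -0.02   0.034] gap 0.0273 q6 -0.24
shift [0.0005 0.0059 0.2345] turn [-0.0023 -0.0004 -0.0737]
```

```bash
python3 -m handwheel '[[1,0.0005,0.006,0.05,-0.002,0,-0.074],[1,0.0005,0.006,0.12,-0.002,0,-0.074],[1,0.0005,0.006,0.2,-0.002,0,-0.074],[1,0.0005,0.006,0.234,-0.002,0,-0.074],[1,0.0005,0.006,0.234,-0.002,0,-0.074],[1,0.0005,0.006,0.234,-0.002,0,-0.074]]'
python3 - <<'E'
from h import *
stat();aim(.018,4.56)
f=env.read_camera("wrist");im,d=f;c=env.get_calibration("wrist")
v,u=np.mgrid[0:384,0:512];o,rr=rays(c,np.c_[u.ravel(),v.ravel()]);P=o+rr*d.ravel()[:,None];L=RT.inv().apply(P-S0);h=-L[:,2]
H=(abs(h)<.006)&(abs(L[:,0])<.035)&(abs(L[:,1])<.035)&(d.ravel()>.05)
print(np.median(h[H]),cv2.minAreaRect((L[H][:,:2]*1000).astype(np.float32)))
cv2.imwrite("pics/w3.png",im[:,:,::-1])
E
```

```text
t: 6.7
tool_pos: [0.5974, -0.0711, 0.2352]
ee_rot: [0.164, 0.678, 0.702, 0.144]
wrist_force: [0.1, -0.4, -0.9]
finger_gap: 0.0273
finger_force: 79.7
t 6.7 tip in socket mm [ -1.7    2.04 -17.3 ] rot deg about axle 4.48 tilt [-0.2  -0.08] F [-0.4 -0.3  0.9] M [ 0.26  -0.031  0.018] gap 0.0273 q6 -0.314
shift [ 0.0036 -0.0036  0.0706] turn [ 0.0032  0.0015 -0.0013]
0.00046875534015465613 ((2.196504592895508, -0.009088516235351562), (46.2083740234375, 42.16432571411133), 85.16149139404297)
```

View pics/w3.png

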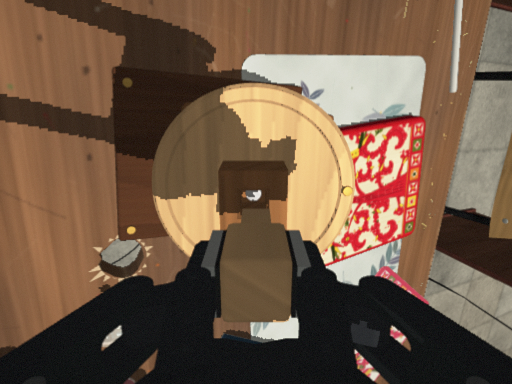

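The key tip is just above the hub, with the button visible at (253,195). Next I measure hub against shank in one frame, which takes out the noise in the pose reading.

```bash
cat >> h.py <<'E'
def rel():
    s0=env.get_state();c=env.get_calibration("wrist");im,d=env.read_camera("wrist");v,u=np.mgrid[0:384,0:512];o,rr=rays(c,np.c_[u.ravel(),v.ravel()])
    p,r=tool(s0);Q=r.inv().apply(o+rr*d.ravel()[:,None]-p)[d.ravel()>.05]
    D=Q[(abs(Q[:,2]-.117)<.02)&(np.hypot(Q[:,0],Q[:,1])<.085)];z=np.median(D[:,2])
    D=D[abs(D[:,2]-z)<.006];n=np.linalg.lstsq(np.c_[D[:,:2],np.ones(len(D))],D[:,2],rcond=None)[0]
    H=Q[(abs(Q[:,2]-(n[0]*Q[:,0]+n[1]*Q[:,1]+n[2]-.032))<.005)&(abs(Q[:,0])<.035)&(abs(Q[:,1])<.035)]
    q=cv2.minAreaRect((H[:,:2]*1000).astype(np.float32))
    K=Q[(abs(Q[:,0])<.02)&(abs(Q[:,1])<.02)&(Q[:,2]>.038)&(Q[:,2]<.055)]
    print("disc plane",n.round(4),"hubtop z",(n[2]-.032).round(4),"hub rect",np.round(q[0],2),np.round(q[1],2),round(q[2],2),"xmax",H[:,0].max(),"y",H[:,1].min(),H[:,1].max(),"shank xtop",np.median(K[:,0]),"y",K[:,1].min(),K[:,1].max())
E
python3 -c "
from h import *
stat();rel();stat();rel()"
```

```text
t 6.75 tip in socket mm [ -1.82   2.26 -17.61] rot deg about axle 4.48 tilt [-0.23 -0.1 ] F [-0.1 -0.2 -1.1] M [ 0.174 -0.053  0.01 ] gap 0.0273 q6 -0.314
disc plane [-0.0032  0.004   0.1179] hubtop z 0.0859 hub rect [ 3.4  -2.33] [46.15 42.79] 89.88 xmax 0.024783045812736885 y -0.025415282808133446 0.020714586099680823 shank xtop 0.007269023839559997 y -0.008037724891146528 0.007884972436052125
t 6.8 tip in socket mm [ -1.9    2.19 -17.59] rot deg about axle 4.47 tilt [-0.23 -0.1 ] F [-0.4  1.   0.4] M [0.249 0.015 0.003] gap 0.0268 q6 -0.314
disc plane [-0.0031  0.0041  0.1178] hubtop z 0.0858 hub rect [ 3.46 -2.19] [42.97 46.13] 0.13 xmax 0.024984858510419268 y -0.02523967204234318 0.020900176897786147 shank xtop 0.007273042860744183 y -0.008110876357965662 0.007815431935111047
```

```bash
python3 -m handwheel '[[1,0.005,-0.0046,0.01,0.003,0.0015,0],[1,0.005,-0.0046,0.02,0.003,0.0015,0],[1,0.005,-0.0046,0.02,0.003,0.0015,0]]'
python3 -c "
from h import *
stat();rel()"
```

```text
t: 7.22
tool_pos: [0.5985, -0.0688, 0.2217]
ee_rot: [0.16, 0.678, 0.703, 0.142]
wrist_force: [0.1, -0.9, -1.1]
finger_gap: 0.0272
finger_force: 79.7
t 7.22 tip in socket mm [ 0.79 -3.3  -4.63] rot deg about axle 4.45 tilt [0.27 0.06] F [-0.9 -0.3  1. ] M [0.254 0.019 0.007] gap 0.0272 q6 -0.311
disc plane [ 0.     -0.005   0.1049] hubtop z 0.0729 hub rect [4.73 3.12] [46.15 34.08] 89.87 xmax 0.021800345455661077 y -0.019974301576696774 0.02619359553667074 shank xtop 0.007248773187346661 y -0.008099369902018224 0.00784454621935993
```

```bash
python3 -m handwheel '[[1,-0.001,0.005,0,0,0,0],[1,-0.001,0.005,0,0,0,0],[1,-0.001,0.005,0,0,0,0]]'
python3 -c "
from h import *
stat()"
```

```text
t: 7.65
tool_pos: [0.6012, -0.0693, 0.2241]
ee_rot: [0.161, 0.678, 0.703, 0.143]
wrist_force: [0.6, -0.1, -1.0]
finger_gap: 0.027
finger_force: 79.7
t 7.65 tip in socket mm [ 0.32  0.26 -5.58] rot deg about axle 4.45 tilt [0.17 0.03] F [-0.   0.1  1.2] M [0.316 0.028 0.002] gap 0.027 q6 -0.31
```

```bash
python3 -m handwheel '[[1,0,0,0.01,0,0,0],[1,0,0,0.02,0,0,0],[1,0,0,0.03,0,0,0],[1,0,0,0.04,0,0,0],[1,0,0,0.05,0,0,0],[1,0,0,0.05,0,0,0]]'
python3 -c "
from h import *
stat()"
```

```text
t: 8.4
tool_pos: [0.6115, -0.0696, 0.2003]
ee_rot: [0.16, 0.678, 0.703, 0.142]
wrist_force: [-0.8, 0.8, 0.3]
finger_gap: 0.0267
finger_force: 79.7
t 8.4 tip in socket mm [ 0.48 -0.57 20.23] rot deg about axle 4.45 tilt [0.25 0.05] F [ 0.8 -0.6 -0.6] M [ 0.285  0.016 -0.002] gap 0.0267 q6 -0.31
```

```bash
python3 -m handwheel '[[1,0,0,0.01,0,0,0],[1,0,0,0.02,0,0,0],[1,0,0,0.024,0,0,0],[1,0,0,0.026,0,0,0],[1,0,0,0.026,0,0,0]]' 100
python3 -c "
from h import *
stat()"
```

```text
t: 9.02
tool_pos: [0.617, -0.0699, 0.1903]
ee_rot: [0.161, 0.678, 0.703, 0.143]
wrist_force: [-4.6, 0.1, 5.1]
finger_gap: 0.0267
finger_force: 100.6
t 9.03 tip in socket mm [ 0.36  0.27 31.69] rot deg about axle 4.48 tilt [0.16 0.02] F [-0.  -2.  -6.6] M [ 0.605 -0.024 -0.086] gap 0.0267 q6 -0.31
```

```bash
python3 -m handwheel '[[1,0,0,0.004,0,0,0],[1,0,0,0.008,0,0,0],[1,0,0,0.008,0,0,0]]'
python3 -c "
from h import *
stat()"
```

```text
t: 9.4
tool_pos: [0.6177, -0.0701, 0.189]
ee_rot: [0.161, 0.678, 0.703, 0.142]
wrist_force: [-14.8, 0.8, 14.9]
finger_gap: 0.027
finger_force: 102.8
t 9.4 tip in socket mm [ 0.18  0.39 33.22] rot deg about axle 4.52 tilt [ 0.19 -0.01] F [  0.2  -7.1 -19.7] M [ 1.757  0.085 -0.096] gap 0.027 q6 -0.31
```

```bash
python3 -m handwheel '[[1,0,0,0,0,0,-0.08],[1,0,0,0,0,0,-0.16],[1,0,0,0,0,0,-0.25],[1,0,0,0,0,0,-0.33],[1,0,0,0,0,0,-0.33]]'
python3 -c "
from h import *
stat()"
python3 -m handwheel '[[1,0,0,0,0,0,-0.08],[1,0,0,0,0,0,-0.16],[1,0,0,0,0,0,-0.25],[1,0,0,0,0,0,-0.33],[1,0,0,0,0,0,-0.33]]'
python3 -c "
from h import *
stat()"
```

```text
t: 10.02
tool_pos: [0.6173, -0.0702, 0.1888]
ee_rot: [0.183, 0.547, 0.809, 0.112]
wrist_force: [-18.0, 1.5, 15.8]
finger_gap: 0.0272
finger_force: 102.6
t 10.03 tip in socket mm [ 0.08  0.15 33.21] rot deg about axle 24.35 tilt [0.24 0.01] F [  0.7  -9.7 -21.9] M [ 1.968  0.047 -0.087] gap 0.0272 q6 -0.657
t: 10.65
tool_pos: [0.6171, -0.0705, 0.1886]
ee_rot: [0.199, 0.399, 0.892, 0.079]
wrist_force: [-18.5, -0.1, 15.5]
finger_gap: 0.0268
finger_force: 102.7
t 10.65 tip in socket mm [-0.1  -0.   33.22] rot deg about axle 44.17 tilt [0.29 0.04] F [ -0.8 -10.2 -21.9] M [ 2.034 -0.137 -0.137] gap 0.0268 q6 -1.002
```

```bash
for i in 1 2; do python3 -m handwheel '[[1,0,0.002,0,0,0,-0.08],[1,0,0.002,0,0,0,-0.16],[1,0,0.002,0,0,0,-0.25],[1,0,0.002,0,0,0,-0.33],[1,0,0.002,0,0,0,-0.33]]' >/dev/null
python3 -c "
from h import *
stat()"; done
```

```text
t 11.28 tip in socket mm [-0.21 -0.06 33.24] rot deg about axle 63.98 tilt [0.45 0.06] F [ -2.5 -11.7 -23.7] M [ 2.42  -0.579 -0.172] gap 0.0268 q6 -1.346
t 11.9 tip in socket mm [-0.34 -0.04 33.23] rot deg about axle 83.8 tilt [0.59 0.08] F [ -5.1 -12.7 -24.3] M [ 2.724 -1.132 -0.134] gap 0.0269 q6 -1.689
```

```bash
python3 -m handwheel '[[1,0.002,-0.003,0,0,0,-0.08],[1,0.002,-0.003,0,0,0,-0.16],[1,0.002,-0.003,0,0,0,-0.25],[1,0.002,-0.003,0,0,0,-0.33],[1,0.002,-0.003,0,0,0,-0.33]]' >/dev/null
python3 -c "
from h import *
stat()"; python3 -m handwheel '[[1,0,0,0,0,0,-0.08],[1,0,0,0,0,0,-0.16],[1,0,0,0,0,0,-0.25],[1,0,0,0,0,0,-0.25]]' >/dev/null
python3 -c "
from h import *
stat()"
```

```text
t 12.53 tip in socket mm [-0.52 -0.06 33.23] rot deg about axle 103.58 tilt [0.4  0.14] F [ -3.9 -10.8 -22.1] M [ 2.242 -0.721 -0.2  ] gap 0.027 q6 -2.038
t 13.03 tip in socket mm [-0.6   0.   33.23] rot deg about axle 118.58 tilt [0.42 0.17] F [ -3.1 -10.5 -21.7] M [ 2.212 -0.84  -0.09 ] gap 0.0265 q6 -2.3
```

```bash
python3 -m handwheel '[[1,0,0,-0.008,0,0,0],[1,0,0,-0.016,0,0,0],[1,0,0,-0.022,0,0,0],[1,0,0,-0.022,0,0,0]]' >/dev/null
python3 -c "
from h import *
stat()"; python3 -m handwheel '[[0.3,0,0,0,0,0,0],[0.3,0,0,0,0,0,0],[0.3,0,0,0,0,0,0],[0.3,0,0,0,0,0,0.17],[0.3,0,0,0,0,0,0.34],[0.3,0,0,0,0,0,0.5],[0.3,0,0,0,0,0,0.67],[0.3,0,0,0,0,0,0.84],[0.3,0,0,0,0,0,1],[0.3,0,0,0,0,0,1]]'
python3 -c "
from h import *
stat()"
```

```text
t 13.53 tip in socket mm [-0.62 -0.32 26.95] rot deg about axle 118.47 tilt [0.36 0.15] F [-5.8  1.2  5.1] M [ 0.131 -1.053 -0.048] gap 0.027 q6 -2.299
t: 14.78
tool_pos: [0.6142, -0.0693, 0.1959]
ee_rot: [0.208, 0.284, 0.934, 0.054]
wrist_force: [-0.5, -0.0, 0.3]
finger_gap: 0.0601
finger_force: 0.0
t 14.78 tip in socket mm [ 1.21  0.72 25.39] rot deg about axle 58.58 tilt [0.12 0.12] F [-0.  -0.3 -0.5] M [0.186 0.001 0.042] gap 0.0601 q6 -1.254
```

```bash
python3 -m handwheel '[[0.3,0,0,0,0,0,0.16],[0.3,0,0,0,0,0,0.32],[0.3,0,0,0,0,0,0.445],[0.3,0,0,0,0,0,0.445],[1,0,0,0,0,0,0.445],[1,0,0,0,0,0,0.445],[1,0,0,0,0,0,0.445],[1,0,0,0,0,0,0.445]]' >/dev/null
python3 -c "
from h import *
stat()"; python3 -m handwheel '[[1,0,0,0.008,0,0,0],[1,0,0,0.014,0,0,0],[1,0,0,0.018,0,0,0],[1,0,0,0.018,0,0,0]]' >/dev/null
python3 -c "
from h import *
stat();im,d=env.read_camera('wrist');cv2.imwrite('pics/w4.png',im[:,:,::-1])"
```

```text
t 15.78 tip in socket mm [ 0.28  0.48 25.15] rot deg about axle 31.78 tilt [0.16 0.03] F [-2.  -2.1 -2.9] M [ 0.458 -0.345 -0.009] gap 0.029 q6 -0.787
t 16.27 tip in socket mm [-0.19  1.11 27.69] rot deg about axle 31.88 tilt [ 0.23 -0.05] F [ -1.4 -15.4 -37.9] M [ 3.374 -0.179 -0.041] gap 0.0289 q6 -0.787
```

View pics/w4.png

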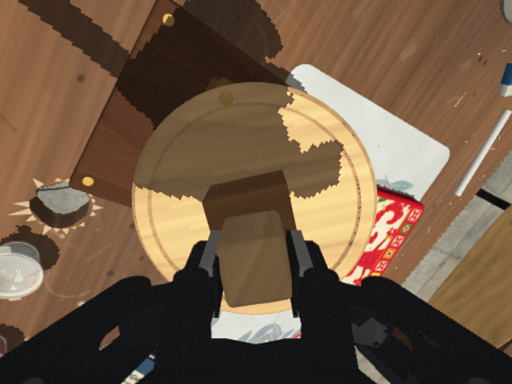

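The wrist view shows the key head still in the socket but turned about 5 degrees from the pads (head top edge from (225,213) to (285,208)). I'll measure the head's height above the disc to see whether it is home.

```bash
cat >> h.py <<'E'
def head():
    s=env.get_state();c=env.get_calibration("wrist");im,d=env.read_camera("wrist");v,u=np.mgrid[0:384,0:512];o,rr=rays(c,np.c_[u.ravel(),v.ravel()])
    p,r=tool(s);P=(o+rr*d.ravel()[:,None])[d.ravel()>.05];L=RT.inv().apply(P-S0);h=-L[:,2]
    rad=np.hypot(L[:,0],L[:,1]);D=np.median(h[(abs(h+.032)<.006)&(rad<.078)&(rad>.045)])
    H=(abs(h-D-.032)<.004)&(rad<.034);hub=cv2.minAreaRect((L[H][:,:2]*1000).astype(np.float32))
    K=(h-D>.072)&(h-D<.1)&(rad<.025);t=h[K]-D;tm=np.percentile(t,70);top=K&(abs(h-D-tm)<.003)
    print("disc",D.round(4),"hub",np.round(hub[0],1),np.round(hub[1],1),round(hub[2],1),"head top above disc",np.percentile(t,[30,50,70,90]).round(4),top.sum())
    if top.sum()>5:print("head rect",cv2.minAreaRect((L[top][:,:2]*1000).astype(np.float32)))
    print("tool deg",np.degrees(-(RT.inv()*r).as_rotvec()[2]).round(1))
    T=r.inv().apply(P-p);Z=T[top];print("head top tool z",np.median(Z[:,2]) if len(Z) else None)
    pin=im;hs=cv2.cvtColor(im,cv2.COLOR_RGB2HSV)
E
python3 -c "
from h import *
stat();head()"
```

```text
t 16.32 tip in socket mm [-0.19  1.13 27.68] rot deg about axle 31.88 tilt [ 0.22 -0.05] F [ -0.7 -15.2 -38.4] M [ 3.336 -0.184 -0.037] gap 0.0287 q6 -0.787
disc -0.0332 hub [ 5.5 -5.8] [46.2 31.1] 45.5 head top above disc [0.0822 0.083  0.0838 0.0902] 4616
head rect ((3.21793270111084, -2.0454463958740234), (47.339019775390625, 30.113643646240234), 56.477027893066406)
tool deg 31.9
head top tool z -0.010444289274184216
```

```bash
python3 -m handwheel '[[1,0,0,-0.005,0,0,0],[1,0,0,-0.005,0,0,-0.08],[1,0,0,-0.005,0,0,-0.16],[1,0,0,-0.005,0,0,-0.25],[1,0,0,-0.005,0,0,-0.25]]' >/dev/null
python3 -c "
from h import *
stat();head()"
python3 -m handwheel '[[1,0,0,0,0,0,-0.08],[1,0,0,0,0,0,-0.16],[1,0,0,0,0,0,-0.25],[1,0,0,0,0,0,-0.25]]' >/dev/null
python3 -c "
from h import *
stat();head();im,d=env.read_camera('wrist');cv2.imwrite('pics/w5.png',im[:,:,::-1])"
```

```text
t 17.0 tip in socket mm [-0.07  0.89 27.56] rot deg about axle 46.87 tilt [ 0.22 -0.01] F [ -2.6  -9.3 -26. ] M [ 2.413 -0.367  0.014] gap 0.0288 q6 -1.049
disc -0.0332 hub [ 3.9 -7.2] [46.3 30.7] 30.8 head top above disc [0.0823 0.0831 0.0839 0.0904] 4635
head rect ((2.8952383995056152, -2.8465499877929688), (47.48789978027344, 30.46055793762207), 43.11503982543945)
tool deg 46.9
head top tool z -0.010398714469907611
t 17.55 tip in socket mm [-0.06  1.12 27.52] rot deg about axle 61.87 tilt [ 0.23 -0.  ] F [ -1.9  -9.6 -25.1] M [ 2.384 -0.455  0.043] gap 0.0287 q6 -1.311
disc -0.0331 hub [ 2.1 -8. ] [46.3 30.7] 16.7 head top above disc [0.0824 0.0831 0.0839 0.0904] 4652
head rect ((1.6892375946044922, -3.236959457397461), (47.59907531738281, 30.33776092529297), 28.10704803466797)
tool deg 61.9
head top tool z -0.010373984266847613
```

```bash
for i in 1 2; do python3 -m handwheel '[[1,0,0,0,0,0,-0.08],[1,0,0,0,0,0,-0.16],[1,0,0,0,0,0,-0.25],[1,0,0,0,0,0,-0.25]]' >/dev/null
python3 -c "
from h import *
stat();head()"; done
```

```text
t 18.15 tip in socket mm [ 0.21  3.12 27.59] rot deg about axle 76.85 tilt [ 0.02 -0.12] F [ -2.2  -5.9 -21.4] M [ 1.467 -0.332  0.075] gap 0.0271 q6 -1.572
disc -0.0331 hub [  1.2 -10.5] [46.2 26.3] 8.6 head top above disc [0.0824 0.0832 0.084  0.092 ] 4628
head rect ((0.3605155944824219, -2.6528701782226562), (48.49899673461914, 30.484920501708984), 13.49532413482666)
tool deg 76.8
head top tool z -0.010571390946954452
t 18.7 tip in socket mm [ 0.78  3.03 27.59] rot deg about axle 91.84 tilt [ 0.01 -0.08] F [ -0.3  -6.4 -22.1] M [ 1.555 -0.193  0.066] gap 0.0271 q6 -1.834
disc -0.0331 hub [ -1.4 -10.4] [26.2 46.2] 83.8 head top above disc [0.0825 0.0832 0.084  0.092 ] 4652
head rect ((0.0824432373046875, -2.4935970306396484), (30.302824020385742, 48.52754592895508), 87.72211456298828)
tool deg 91.8
head top tool z -0.01058850085692121
```

```bash
cat >> h.py <<'E'
def avg(n=10):
    M=[];F=[]
    for _ in range(n):
        s=env.get_state();M.append(RT.inv().apply(s["wrist_torque"])[2]);F.append(RT.inv().apply(s["wrist_force"]));env.read_camera("scene")
    print("AVG Mz %.4f +- %.4f"%(np.mean(M),np.std(M)/n**.5),np.mean(F,0).round(1));stat();head()
E
python3 -c "
from h import *
avg()"
for i in 1 2 3; do python3 -m handwheel '[[1,0,0,0,0,0,0.08],[1,0,0,0,0,0,0.16],[1,0,0,0,0,0,0.25],[1,0,0,0,0,0,0.25]]' >/dev/null
python3 -c "
from h import *
avg()"; done
```

```text
AVG Mz 0.0755 +- 0.0087 [ -1.1  -6.1 -21.8]
t 19.25 tip in socket mm [ 0.79  3.02 27.58] rot deg about axle 91.8 tilt [ 0.01 -0.08] F [ -0.9  -5.5 -22.2] M [ 1.513 -0.242  0.097] gap 0.0274 q6 -1.833
disc -0.0331 hub [ -1.4 -10.8] [26.1 46.6] 84.9 head top above disc [0.0825 0.0832 0.084  0.0918] 4661
head rect ((-0.09081459045410156, -2.3135108947753906), (30.262678146362305, 48.85576629638672), 88.29689025878906)
tool deg 91.8
head top tool z -0.01060561552146301
AVG Mz 0.0024 +- 0.0060 [ -1.6  -5.7 -21.4]
t 20.3 tip in socket mm [ 0.21  3.13 27.59] rot deg about axle 76.82 tilt [ 0.02 -0.12] F [ -1.4  -6.4 -20.8] M [ 1.51  -0.383 -0.012] gap 0.0274 q6 -1.572
disc -0.0331 hub [  1.1 -10.3] [46.2 26.4] 8.0 head top above disc [0.0824 0.0832 0.084  0.0919] 4653
head rect ((0.3040733337402344, -2.6470680236816406), (48.34743881225586, 30.390193939208984), 13.820199966430664)
tool deg 76.8
head top tool z -0.010560570270983586
AVG Mz -0.0247 +- 0.0058 [ -2.2  -6.  -21.3]
t 21.35 tip in socket mm [-0.35  3.08 27.59] rot deg about axle 61.83 tilt [ 0.02 -0.16] F [ -2.4  -5.  -20.9] M [ 1.501 -0.518  0.006] gap 0.0275 q6 -1.31
disc -0.0331 hub [  3.9 -10.1] [46.7 26.2] 23.8 head top above disc [0.0824 0.0832 0.084  0.0919] 4627
head rect ((1.3206157684326172, -2.156534194946289), (48.515892028808594, 29.860576629638672), 26.310815811157227)
tool deg 61.8
head top tool z -0.010540064853429681
AVG Mz -0.0749 +- 0.0076 [ -3.4  -6.4 -21.3]
t 22.4 tip in socket mm [-0.9   2.89 27.57] rot deg about axle 46.84 tilt [ 0.03 -0.19] F [ -3.8  -6.7 -21.7] M [ 1.541 -0.629 -0.092] gap 0.0274 q6 -1.048
disc -0.0332 hub [ 6.  -8.5] [46.3 26. ] 36.9 head top above disc [0.0824 0.0832 0.084  0.0917] 4654
head rect ((1.933389663696289, -2.1553878784179688), (48.42609786987305, 30.18825912475586), 43.026885986328125)
tool deg 46.8
head top tool z -0.010476968777956962
```

```bash
python3 - <<'E'
import numpy as np
from scipy.optimize import least_squares
ccw=np.array([(31,-.087),(51,-.137),(71,-.172),(90,-.134),(110,-.2),(125,-.09),(149.2,.014),(163.3,.043),(171.4,.075),(185.5,.0755),(185.5,.0755)])
cw=np.array([(172,.0024),(156.5,-.0247),(143,-.0749)])
def res(x,A):
    W0,b,f=x;r=lambda d,s:d[:,1]-(b+s*f-A*np.sin(np.radians(W0-d[:,0])))
    return np.r_[r(ccw,1)/.025,r(cw,-1)/.008,(b-.013)/.01]
for A in(.14,.155,.17):
    o=least_squares(res,[160,.01,.02],args=(A,),x_scale=[10,.01,.01]);print(A,o.x.round(4),o.cost,np.sqrt(np.diag(np.linalg.inv(o.jac.T@o.jac))).round(4))
E
python3 -m handwheel '[[1,0,0,0,0,0,0.08],[1,0,0,0,0,0,0.16],[1,0,0,0,0,0,0.24],[1,0,0,0,0,0,0.33],[1,0,0,0,0,0,0.41],[1,0,0,0,0,0,0.5],[1,0,0,0,0,0,0.5]]' >/dev/null
python3 -c "
from h import *
avg(14)"; python3 -m handwheel '[[1,0,0,0,0,0,-0.08],[1,0,0,0,0,0,-0.16],[1,0,0,0,0,0,-0.24],[1,0,0,0,0,0,-0.33],[1,0,0,0,0,0,-0.41],[1,0,0,0,0,0,-0.5],[1,0,0,0,0,0,-0.58],[1,0,0,0,0,0,-0.67],[1,0,0,0,0,0,-0.67]]' >/dev/null
python3 -c "
from h import *
avg(14)"
```

```text
0.14 [ 1.622026e+02 -4.000000e-03  1.460000e-02] 16.08070083398053 [4.0427 0.0073 0.0052]
0.155 [1.634345e+02 1.000000e-03 1.560000e-02] 12.524651710646726 [3.6323 0.0072 0.0052]
0.17 [1.645872e+02 6.300000e-03 1.650000e-02] 10.467808032380777 [3.2962 0.0072 0.0052]
AVG Mz -0.1238 +- 0.0102 [ -4.8  -7.8 -22.8]
t 24.02 tip in socket mm [-1.63  1.95 27.56] rot deg about axle 16.86 tilt [ 0.06 -0.23] F [ -5.1  -7.6 -22.3] M [ 1.714 -0.848 -0.131] gap 0.0277 q6 -0.525
disc -0.0332 hub [ 9.1 -4.7] [46.5 26.9] 65.2 head top above disc [0.0824 0.0832 0.084  0.0912] 4624
head rect ((3.198357582092285, -0.8938026428222656), (47.72837829589844, 29.9947452545166), 72.6955337524414)
tool deg 16.9
head top tool z -0.010506718967463129
AVG Mz -0.0073 +- 0.0090 [ -3.1  -6.4 -21.7]
t 25.9 tip in socket mm [-0.62  2.75 27.59] rot deg about axle 57.03 tilt [ 0.06 -0.16] F [ -2.8  -6.4 -21.6] M [ 1.674 -0.621 -0.022] gap 0.0275 q6 -1.226
disc -0.0331 hub [ 4.3 -9.4] [46.3 26.6] 25.8 head top above disc [0.0824 0.0832 0.084  0.0916] 4635
head rect ((1.6141891479492188, -2.235462188720703), (48.352115631103516, 30.723979949951172), 31.87093734741211)
tool deg 57.0
head top tool z -0.010522904363353834
```

```bash
python3 -m handwheel '[[1,0,0,0,0,0,-0.08],[1,0,0,0,0,0,-0.155],[1,0,0,0,0,0,-0.155],[1,0,0,0,0,0,-0.155]]' >/dev/null
python3 - <<'E'
from h import *
avg(14)
c=env.get_calibration("wrist");im,d=env.read_camera("wrist")
E0=np.array([R.from_rotvec([0,0,np.radians(-w)]).apply([0,.072,0])+[0,0,.032] for w in (150,163,175)])
print("pin pred wrist",proj(c,S0+RT.apply(E0)).round(0))
t=env.get_calibration("top");it,_=env.read_camera("top");print("pin pred top",proj(t,S0+RT.apply(E0)).round(0))
sc=env.get_calibration("scene");isc,_=env.read_camera("scene");q=proj(sc,S0+RT.apply(E0));print("scene",q.round(0))
z=isc[110:220,195:305];cv2.imwrite("pics/f.png",np.hstack([cv2.resize(im,(512,440)),cv2.resize(z,(288,440),interpolation=2)])[:,:,::-1])
E
```

```text
AVG Mz 0.0122 +- 0.0090 [ -2.3  -6.1 -21.4]
t 27.15 tip in socket mm [-0.25  2.93 27.59] rot deg about axle 66.33 tilt [ 0.05 -0.14] F [ -3.   -5.8 -21.6] M [ 1.616 -0.547  0.02 ] gap 0.0276 q6 -1.389
disc -0.0331 hub [ 2.7 -9.9] [46.2 26.6] 16.8 head top above disc [0.0824 0.0832 0.084  0.0918] 4652
head rect ((0.9397077560424805, -2.4064903259277344), (48.48649215698242, 30.04356575012207), 23.69573211669922)
tool deg 66.3
head top tool z -0.010565417646485742
pin pred wrist [[267.  91.]
 [239.  91.]
 [214.  97.]]
pin pred top [[281. 176.]
 [287. 178.]
 [292. 179.]]
scene [[258. 183.]
 [263. 182.]
 [266. 180.]]
```

View pics/f.png

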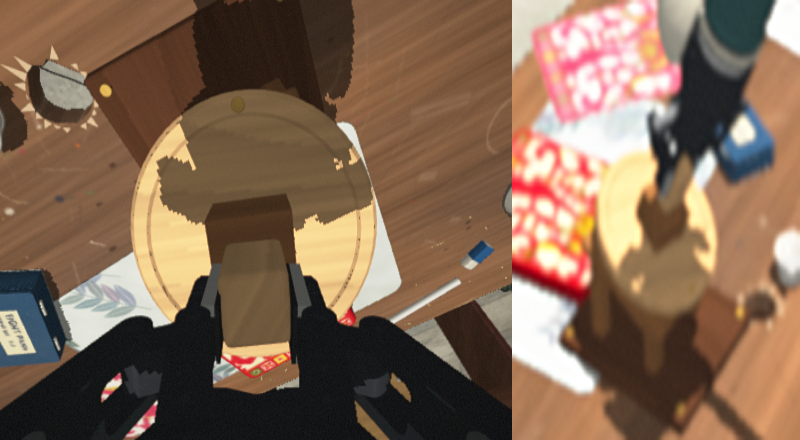

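The pin sits at (237,104), which scales to (237,91) and agrees with the position predicted for a 163° turn. The key is home, the wheel is at the balance point and the arm is still.

```bash
python3 -c "
from plant import env
print(env.job_done())"
```

```text
the job is handed in; nothing more can be done
None
```

Handed in at about 27 s: the key is pressed home and still gripped, with the heavy side at the lowest point to within about 4° (wheel turn about 163°, estimated from torque felt while turning both ways); I re-gripped the key once at about 120°, because the last joint would have run out of range.

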